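Fit the pump cassette and lock the head lever

TASK

The dosing pump needs its orange cassette: take it from the rack and slide it, hose barbs towards the front of the pump, fully home into the bay in the pump's sloping panel. Then swing the lever with the red knob down over the cassette until it is fully shut, and leave the grey-blue spare cassette and the other things on the bench as they are.

Things in the scene. Friction and masses are not known exactly. Their poses are not given: they have to be found in the camera images.
- orange_cassette: The orange pump cassette to be fitted: a flat upright block 70 mm long (x), 22 mm thick (y), 92 mm tall (z), 0.13 to 0.22 kg, flat side faces; its lowest 6 mm taper in by 3 mm on every side. Origin at the centre of its underside. Two white hose barbs (8 mm thick, 18 mm long) stick out of its front edge (-x), 62 mm up. It starts upright in the rack, barbs roughly towards the robot.
- orange_cassette_top (a point): Centre of the orange cassette's top, 92 mm above its underside; same axes.
- orange_cassette_barbs (a point): Midway between the tips of the orange cassette's two hose barbs, 53 mm in front (-x) of its middle and 62 mm above its underside; same axes.
- spare_cassette: The grey-blue spare cassette, same shape and axes as the orange one, in the other pocket of the rack. Not to be disturbed.
- cassette_rack: Fixed grey rack block, 94 mm (x) by 170 mm (y) by 26 mm tall, origin at the centre of its underside. Two pockets 73.5 by 25.5 mm, 16 mm deep, centred at y = +42 and -42 mm, each with a cassette standing in it, its underside 10 mm above the bench. Which cassette is in which pocket varies.
- pump: Fixed dosing pump: a grey wedge-shaped console 180 mm wide (y), 233 mm deep (x), 121 mm tall at the back, 35 mm at the front lip, with a panel that slopes down to its front (-x, the robot's side) at 35 degrees. Origin at the centre of its underside. The bay is in the middle of the panel; keys and dial stand out of the panel by 10.5 mm at most.
- bay_floor (a point): Centre of the floor of the bay, the empty slot in the pump's panel. Its axes (the panel frame): z out of the bay, square to the panel, 35 degrees off vertical and leaning to the pump's front; x up the slope to the pump's back; y across. Bay: 40 mm deep, 73.5 mm long (x), 25.5 mm wide (y). A fitted cassette's origin and axes coincide with these; its top then stands 52 mm out of the panel.
- bay_mouth (a point): Centre of the bay's mouth, in the plane of the panel, 40 mm along z from bay_floor; same axes.
- lever (a joint): Angle of the locking lever on the pump head. 0 = fully shut: parallel to the panel, over the middle of the cassette's top, its rubber pad about 1.5 mm clear of a cassette that is fully home. It grows as the lever rises and tips to the pump's back, up to 2.35; it starts at 1.95 to 2.3. It turns about y; 0.12 N m of friction keeps it where it is left.
- lever_pivot (a point): Pivot of the lever, fixed, between the ears of a dark block behind the bay (36 mm wide, 74 mm tall). In the panel frame it is 50 mm up the slope from the bay's centre and 62 mm out of the panel (102 mm above bay_floor); same axes as bay_floor.
- lever_knob (a point): Centre of the red knob at the lever's end: a cylinder 18 mm thick, 22 mm long, axis along the pump's y, flat ends that the fingers can pinch; it turns and may creep between the pads (a press on top of the knob shuts it fully). 108 mm from the pivot: at lever angle q it lies, in the panel frame, -108 cos q mm in x and +108 sin q mm in z from lever_pivot.
- meter: Bystander: white handheld meter lying flat, 165 by 70 by 24 mm.
- spray_bottle: Bystander: white and blue spray bottle, 76 mm across, 226 mm tall.
- flask: Bystander: conical glass flask, 82 mm across, 132 mm tall.
- amber_bottle: Bystander: amber bottle, 68 mm across, 150 mm tall.
- dark_jar: Bystander: brown jar with black lid, 60 mm across, 85 mm tall.
- beaker: Bystander: clear beaker, 72 mm across, 90 mm tall.
Not all that is in view belongs to the job. Of the things shaped like the orange_cassette, the orange one is meant.

How it is judged (in metres and radians):
On the way, in this order (a step that is already met when the one before it is completed fails the run):
1. the orange cassette is in the bay, within 10 mm of home (distance between orange_cassette and bay_floor below 0.01 m and angle between the z axis of orange_cassette and the z axis of bay_floor, either way round below 0.1 rad), for 0.2 s.
2. the lever is shut over it (value of joint lever below 0.08 rad), for 0.2 s.
At the end, for the whole second after the job is handed in: The orange cassette is home in the bay (origin within 6 mm of the centre of the bay floor, within 0.08 rad of square, hose barbs to the pump's front), at rest, and the lever is shut over it (within 0.08 rad of its stop) (distance between orange_cassette and bay_floor below 0.006 m and angle between the z axis of orange_cassette and the z axis of bay_floor, either way round below 0.08 rad and x of orange_cassette_barbs in the frame of bay_floor below -0.03 m and value of joint lever below 0.08 rad and linear speed of orange_cassette below 0.02 m/s); the robot touches nothing.
It fails at once if the spare cassette is disturbed (moved more than 20 mm) (distance of spare_cassette from where it was at the start of the episode above 0.02 m).
It fails at once if another thing on the bench is moved more than 30 mm (distance of any of meter, spray_bottle, flask, amber_bottle, dark_jar, beaker from where it was at the start of the episode above 0.03 m).
It also fails if it takes over 64 s, if anything falls off the work surface, if the arm or the gripper's body presses on something with over 40 N, if the wrist force passes 120 N, or if a joint passes its speed limit or range.

ROBOT

A 6-joint arm with a two-finger parallel gripper is mounted at the origin on the work surface. World frame = base frame: x ahead of the robot, y to its left, z up, the work surface at z = 0. Lengths are in mm, angles in degrees, forces in N, time in s.
With the tool pointing down it reaches from about 350 to 850 mm from the base axis. Payload 8.1 kg.
Tool frame: the origin (TCP) lies midway between the tips of the shut fingers; the grasp point (between the pads) lies 19 mm behind it; z points along the fingers, y is the line along which they close (so a half turn about z gives the same grasp; the last joint's range is limited). The gripper opens to 85 mm and grips with 20 to 120 N. Pads are 22 mm wide; open, the fingers measure 114 mm over their backs; the gripper's body (76 mm by 85 mm) begins 54 mm behind the grasp point. The pads swing forward as they close: fully open they stand 13 mm farther back than shut.
Start: joints at [71.883, 7.471, 85.268, -0, 87.261, -4.893], TCP at [137.231, 584.1, 231.292] pointing down, gripper open.
Joint ranges: [-169.43, 169.43], [-51.17, 129.36], [1.28, 143.12], [-76.62, 256.62], [0, 156.53], [-152.29, 152.29]. Speed limits (degrees/s): [136.94, 136.94, 159.86, 180, 180, 180].

INTERFACE

Orientations are given as [roll, pitch, yaw] about the fixed x, y, z axes, in that order (R = Rz(yaw) Ry(pitch) Rx(roll)).
In Python, from bench import sensors, optics, r gives the robot as it stands.
- The arm moves only by the tool apply_moves, never from a script. Its argument "targets" is a list of rows, each a list of 7 numbers: the shift along the tool's x, y, z in mm, then the turn, a rotation vector about the tool's x, y, z in rad, then the closure, from 0 (fully open) to 1 (shut). In form: [[x, y, z, wx, wy, wz, claw], ...]. A call has 1 to 20 rows; each row shifts and turns the commanded pose from where the row before left it, along the tool's axes as they then stand; what a row does not reach is not made up. A row lasts 1/8 s, in which the tool goes at most 62.5 mm and 10.7 degrees, less where a joint would pass 70% of its speed; a pose out of reach is approached as far as the arm can. A call is refused whole if a number of a shift passes 62.5 or a number of a turn 0.188, either way. A call with a gripper value outside its range is refused whole. The fingers move at their own pace and stop on an object; "force" is the grip in N (left out, the last holds). Time passes only in rows, so rows that do not move let the fingers close. It gives the time, the measured TCP pose, the force, the opening and the grip force at its end, in the units of the state.
- sensors.sense(): the state, without advancing time (a new reading comes with each control period).
- optics.snapshot(name): name is "side" or "top" or "wrist"; returns the picture (384x512x3 uint8, red, green, blue); there is no depth.
- optics.get_calibration(name): a dict with "camera_matrix" (3x3 intrinsics, pixels), "pose" (4x4, takes a point from camera to world coordinates). Camera axes: x right, y down, z forward; pixel columns grow to the right and rows downward; lengths in mm; the calibration is good to about 2 mm. A picture is of the moment at which its call begins: read the wrist's pose just before it. get_calibration takes no time and is no camera call; for the wrist camera it gives the pose at the moment of the call.
- r.hand_in(): hands the job in; it is judged then, once.
The state is a dict: "time": time; "joint_pos": joint angles; "qd": joint speeds; "joint_efforts": joint torques, N m; "tool_pos": TCP position; "tcp_rot": TCP orientation; "ft_force": force on the tool from outside, world axes, zero at the start; "wrist_torque": the same for the moment, N m; "finger_gap": finger opening in mm; "grip_force": force on a finger pad.
Only numpy, scipy, OpenCV 4.12 (cv2) and the standard library are available. Lean on these libraries where they do the work, as an engineer would, in place of code of your own. Each camera call takes 0.05 s, during which the arm holds its last target. There are 200 camera calls.

## Working session

There is one attempt and no reset: what is moved stays moved. The work goes in short steps, Python scripts to look and compute and a tool call to move; the robot and the scene stay as the last step left them, time stands still between calls to the robot, and variables do not carry over. Pictures are saved under pics/ and viewed, at most 10 in all, crops included, and the job is handed in when it is done.

Besides the shell and the picture viewer there is one more tool, called after ">>>" by a JSON object that holds its "name" and its "arguments". apply_moves: Moves the arm, as the interface text tells. Its arguments: {"type":"object","properties":{"targets":{"type":"array"},"force":{"type":"number"}},"required":["targets"]}

```bash
mkdir -p pics; ls; cat > h.py <<'E'
import numpy as np, cv2
from scipy.spatial.transform import Rotation as R
from bench import sensors, optics, r
def snap(n,name):
    c=optics.get_calibration(n); im=optics.snapshot(n); cv2.imwrite('pics/'+name+'.png',im[:,:,::-1]); np.savez('pics/'+name+'.npz',im=im,K=np.array(c['camera_matrix']),T=np.array(c['pose'])); return im
def load(name):
    d=np.load('pics/'+name+'.npz'); return d['im'],d['K'],d['T']
def ray(K,T,uv):
    d=T[:3,:3]@np.linalg.solve(K,[uv[0],uv[1],1.]); return T[:3,3],d/np.linalg.norm(d)
def onz(K,T,uv,z):
    o,d=ray(K,T,uv); return o+d*(z-o[2])/d[2]
def meet(*rays):
    A=np.zeros((3,3));b=np.zeros(3)
    for o,d in rays:
        P=np.eye(3)-np.outer(d,d);A+=P;b+=P@o
    x=np.linalg.solve(A,b); return x,[float(np.linalg.norm(np.cross(x-o,d))) for o,d in rays]
def proj(K,T,p):
    q=T[:3,:3].T@(np.asarray(p)-T[:3,3]); q=K@q; return q[:2]/q[2]
E
python3 - <<'E'
from h import *
np.set_printoptions(precision=2,suppress=True)
a=[snap(n,n+'0') for n in ('side','top','wrist')]
print(sensors.sense())
for n in ('side','top','wrist'):
    _,K,T=load(n+'0');print(n,K[0,0],K[:2,2],T)
E
```

```text
pics
{'time': 0.15, 'joint_pos': array([71.88,  7.51, 85.32,  0.  , 87.26, -4.89]), 'qd': array([-0.04, -0.12, -0.2 ,  0.02,  0.07,  0.  ]), 'joint_efforts': array([  0.  , -57.01, -50.12,  -0.  ,   0.01,  -0.  ]), 'tool_pos': array([137.09, 583.69, 230.46]), 'tcp_rot': array([-179.92,   -0.01,  166.78]), 'ft_force': array([-0.21,  0.53,  0.55]), 'wrist_torque': array([-0.02,  0.01, -0.03]), 'grip_force': 0.0, 'finger_gap': 85.21470513494737}
side 348.2745995250309 [247.98 196.08] [[   1.     -0.05    0.03  552.76]
 [  -0.05   -0.69    0.72 -777.79]
 [  -0.02   -0.72   -0.69  867.96]
 [   0.      0.      0.      1.  ]]
top 481.93720268549725 [263.25 189.68] [[   0.01   -0.99    0.16  326.49]
 [  -1.     -0.01   -0.    -11.75]
 [   0.     -0.16   -0.99 1637.49]
 [   0.      0.      0.      1.  ]]
wrist 337.5487745867081 [254.69 186.29] [[  0.23   0.92   0.32  55.94]
 [  0.97  -0.22  -0.08 602.42]
 [ -0.     0.33  -0.95 373.57]
 [  0.     0.     0.     1.  ]]
```

View pics/side0.png

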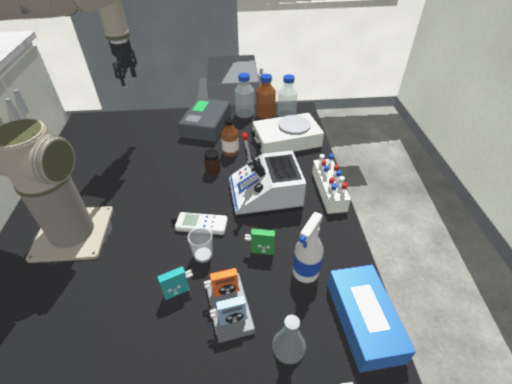

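View pics/top0.png

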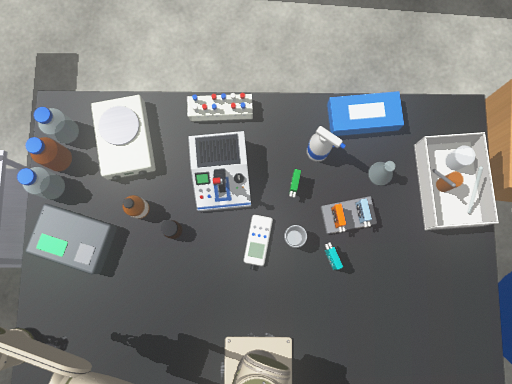

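Side view: candidates are the orange cassette in the rack (225,285), grey-blue spare (231,315), green decoy (262,242) and teal decoy (175,283). In the top view they are at (338,216), (365,210), (295,182) and (334,257). The description picks the orange one in the rack. One close crop will confirm it.

```bash
python3 - <<'E'
from h import *
s=load('side0')[0];t=load('top0')[0]
def c(im,x,y,w,h): return cv2.resize(im[y:y+h,x:x+w],(400,300),interpolation=cv2.INTER_CUBIC)
o=np.vstack([np.hstack([c(t,310,185,80,60),c(t,180,127,80,60+30)]),np.hstack([c(s,185,260,80,60),c(s,220,125,100,75+12)])])
cv2.imwrite('pics/crop0.png',o[:,:,::-1])
E
```

```text
(no output)
```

View pics/crop0.png

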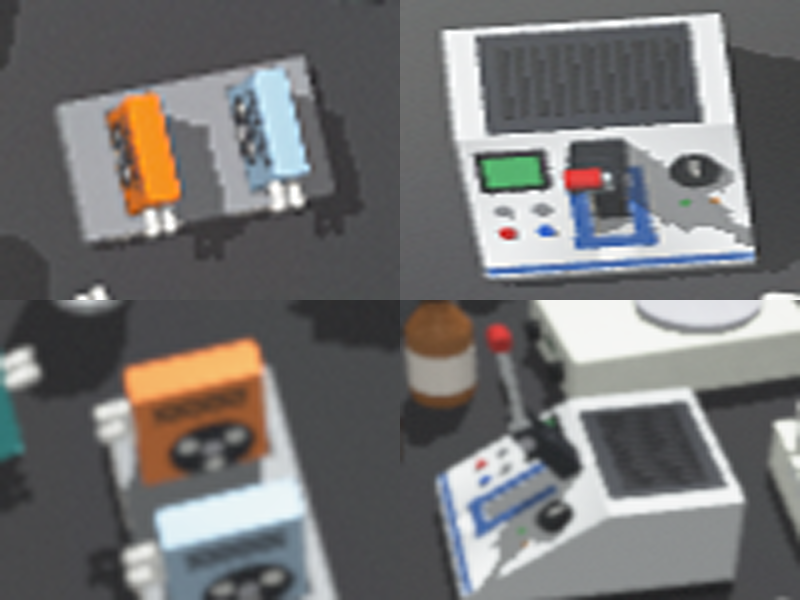

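The crop confirms the orange cassette in the left pocket (top view), barbs towards the robot. The bay is empty with a blue frame, and the lever is up. Now rough positions from masks in the top and side views.

```bash
python3 - <<'E'
from h import *
np.set_printoptions(precision=1,suppress=True)
def big(m,roi=None):
    m=m.astype(np.uint8)
    if roi: 
        z=np.zeros_like(m);x,y,w,h=roi;z[y:y+h,x:x+w]=m[y:y+h,x:x+w];m=z
    n,l,s,c=cv2.connectedComponentsWithStats(m); i=1+np.argmax(s[1:,4]); return l==i,c[i],s[i]
def hsv(im): return cv2.cvtColor(im,cv2.COLOR_RGB2HSV).astype(int)
im,K,T=load('top0');ims,Ks,Ts=load('side0')
H=hsv(im);Hs=hsv(ims)
o=(H[...,0]<18)&(H[...,1]>150)&(H[...,2]>200)
m,c,s=big(o,(310,185,80,60)); print('orange top px',c,s)
print(onz(K,T,c,102), cv2.minAreaRect(np.argwhere(m)[:,::-1].astype(np.float32)))
red=lambda H:((H[...,0]<6)|(H[...,0]>174))&(H[...,1]>170)&(H[...,2]>120)
m,c,s=big(red(H),(205,170,30,20));print('knob',c,s)
ms,cs,ss=big(red(Hs),(235,125,20,20));print('knob side',cs,ss)
print(meet(ray(K,T,c),ray(Ks,Ts,cs)))
# pump outline corners (bright) from top
w=(H[...,2]>170)&(H[...,1]<40); m,c,s=big(w,(180,125,80,95)); print('pump',c,s)
blue=(H[...,0]>100)&(H[...,0]<125)&(H[...,1]>120)&(H[...,2]>90)
n,l,st,ce=cv2.connectedComponentsWithStats((blue*1).astype(np.uint8))
for i in range(1,n):
    x,y,ww,hh,a=st[i]
    if 180<x<260 and 125<y<220 and a>15:
        print('blue',st[i],ce[i],cv2.minAreaRect(np.argwhere(l==i)[:,::-1].astype(np.float32)))
E
```

```text
orange top px [339.9 214.2] [332 204  14  22 150]
[ 500.8 -258.   102. ] ((339.1500244140625, 214.4499969482422), (21.81971549987793, 9.486831665039062), 71.56504821777344)
knob [215.8 179.7] [213 178   7   5  31]
knob side [244.3 135.4] [242 133   5   6  24]
(array([579.2, 125.6, 265. ]), [0.24786363022570526, 0.24786363022527189])
pump [218.5 172.9] [ 189  131   62   76 1582]
blue [214 185  17  16 103] [221.3 194.4] ((221.97933959960938, 192.25173950195312), (15.778642654418945, 15.197322845458984), 85.2363510131836)
blue [198 203  52   6  61] [223.5 205.7] ((223.52023315429688, 205.71237182617188), (1.137709140777588, 51.24431610107422), 84.5596694946289)
```

>>> {"name": "apply_moves", "arguments": {"targets": [[-16, -16, -10, 0, 0, 0, 0], [-32, -32, -10, 0, 0, 0, 0], [-35, -35, -10, 0, 0, 0, 0], [-35, -35, -10, 0, 0, 0, 0], [-35, -35, -10, 0, 0, 0, 0], [-35, -35, -10, 0, 0, 0, 0], [-35, -35, -10, 0, 0, 0, 0], [-35, -35, 0, 0, 0, 0, 0], [-35, -35, 0, 0, 0, 0, 0], [-35, -35, 0, 0, 0, 0, 0], [-35, -35, 0, 0, 0, 0, 0], [-20, -35, 0, 0, 0, 0, 0]]}}

```text
time: 1.65
tool_pos: [419.6, 107.3, 300.9]
tcp_rot: [-180.0, -0.0, 166.7]
ft_force: [-0.4, -0.5, 0.1]
finger_gap: 85.5
grip_force: 0.0
```

>>> {"name": "apply_moves", "arguments": {"targets": [[-15, -34, 4, 0, 0, 0, 0], [-15, -34, 4, 0, 0, 0, 0], [-15, -34, 4, 0, 0, 0, 0], [-15, -34, 6, 0, 0, 0, 0], [-15, -34, 8, 0, 0, 0, 0], [-15, -34, 8, 0, 0, 0, 0], [-15, -34, 8, 0, 0, 0, 0], [-15, -34, 8, 0, 0, 0, 0], [-15, -34, 8, 0, 0, 0, 0], [-15, -34, 8, 0, 0, 0, 0], [-16, -15, 4, 0, 0, 0, 0], [0, 0, 0, 0, 0, -0.1, 0], [0, 0, 0, 0, 0, -0.12, 0], [0, 0, 0, 0, 0, -0.12, 0], [0, 0, 0, 0, 0, -0.1, 0], [0, 0, 0, 0, 0, 0, 0]]}}

```text
time: 3.65
tool_pos: [499.3, -274.4, 230.9]
tcp_rot: [180.0, -0.0, -168.0]
ft_force: [0.1, 0.5, 0.2]
finger_gap: 85.4
grip_force: 0.0
```

```bash
python3 - <<'E'
from h import *
np.set_printoptions(precision=2,suppress=True)
s=sensors.sense();print({k:s[k] for k in('time','joint_pos','tool_pos','tcp_rot')})
snap('wrist','w1')
E
```

```text
{'time': 3.65, 'joint_pos': array([ -33.95,    2.84,   90.21,    0.  ,   86.98, -135.9 ]), 'tool_pos': array([ 499.27, -274.39,  230.94]), 'tcp_rot': array([ 179.97,   -0.03, -168.05])}
```

View pics/w1.png

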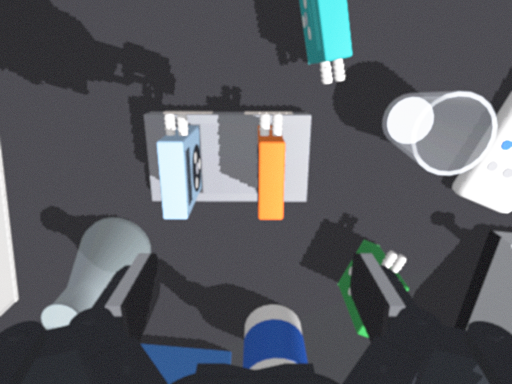

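Wrist view: orange cassette top from about (258,137) to (284,218), with barbs at (265,124) and (277,124) towards the robot. The spare is at (180,172). The fingers' closing line is about parallel to the cassette's thickness.

```bash
python3 - <<'E'
from h import *
np.set_printoptions(precision=2,suppress=True)
im,K,T=load('w1')
H=cv2.cvtColor(im,cv2.COLOR_RGB2HSV).astype(int)
o=((H[...,0]<18)&(H[...,1]>150)&(H[...,2]>120)); o[:,:240]=0;o[:,300:]=0;o[240:]=0
q=np.argwhere(o)[:,::-1].astype(np.float32); rc=cv2.minAreaRect(q); b=cv2.boxPoints(rc)
print(rc)
P=np.array([onz(K,T,p,102) for p in b]);print(P,P.mean(0))
for i in range(4):
    d=P[(i+1)%4]-P[i];print(np.linalg.norm(d),np.degrees(np.arctan2(d[1],d[0])))
for thr in (200,225): 
    p=np.argwhere(o&(H[...,2]>thr))[:,::-1].astype(np.float32);print(thr,len(p),cv2.minAreaRect(p))
# rack
g=(H[...,1]<45)&(H[...,2]>80)&(H[...,2]<190);g[:105]=0;g[210:]=0;g[:,:140]=0;g[:,320:]=0
rc=cv2.minAreaRect(np.argwhere(g)[:,::-1].astype(np.float32));b=cv2.boxPoints(rc);P=np.array([onz(K,T,p,26) for p in b]);print('rack',P,P.mean(0))
for i in range(2):
    d=P[(i+1)%4]-P[i];print(np.linalg.norm(d),np.degrees(np.arctan2(d[1],d[0])))
E
```

```text
((270.5, 175.0), (88.0, 25.0), 90.0)
[[ 462.72 -280.07  102.  ]
 [ 458.53 -260.33  102.  ]
 [ 534.14 -242.09  102.  ]
 [ 538.72 -263.67  102.  ]] [ 498.53 -261.54  102.  ]
20.185634388319272 101.99219812956011
77.78338766565709 13.564449922880733
22.06253202259849 -78.01832722011757
77.75047655823111 -167.81820228188218
200 451 ((270.5, 180.0), (78.0, 25.0), 90.0)
225 415 ((271.0, 180.5), (77.0, 24.0), 90.0)
rack [[ 474.35 -398.39   26.  ]
 [ 436.88 -222.     26.  ]
 [ 546.41 -191.52   26.  ]
 [ 587.92 -387.09   26.  ]] [ 511.39 -299.75   26.  ]
180.32240855423697 101.99497359858627
113.6946989672377 15.552075234802876
```

>>> {"name": "apply_moves", "arguments": {"targets": [[-2.6, 13, 10, 0, 0, 0, 0.2], [0, 0, 20, 0, 0, 0, 0.2], [0, 0, 25, 0, 0, 0, 0.2], [0, 0, 25, 0, 0, 0, 0.2], [0, 0, 25, 0, 0, 0, 0.2], [0, 0, 25, 0, 0, 0, 0.2], [0, 0, 20, 0, 0, 0, 0.2], [0, 0, 15, 0, 0, 0, 0.2], [0, 0, 0, 0, 0, 0, 0.2], [0, 0, 0, 0, 0, 0, 1], [0, 0, 0, 0, 0, 0, 1], [0, 0, 0, 0, 0, 0, 1], [0, 0, 0, 0, 0, 0, 1], [0, 0, 0, 0, 0, 0, 1], [0, 0, 0, 0, 0, 0, 1]], "force": 60}}

```text
time: 5.58
tool_pos: [500.0, -261.7, 67.4]
tcp_rot: [-179.9, 0.1, -168.0]
ft_force: [-0.1, -0.5, 6.6]
finger_gap: 21.3
grip_force: 59.4
```

>>> {"name": "apply_moves", "arguments": {"targets": [[0, 0, -8, 0, 0, 0, 1], [0, 0, -15, 0, 0, 0, 1], [0, 0, -30, 0, 0, 0, 1], [0, 0, -40, 0, 0, 0, 1], [0, 0, -40, 0, 0, 0, 1], [0, 0, -40, 0, 0, 0, 1], [0, 0, -40, 0, 0, 0, 1], [0, 0, -40, 0, 0, 0, 1], [0, 0, -30, 0, 0, 0, 1], [0, 0, -10, 0, 0, 0, 1]]}}

```text
time: 6.82
tool_pos: [499.8, -261.6, 362.6]
tcp_rot: [-179.8, 0.2, -168.0]
ft_force: [-0.2, 0.8, -2.2]
finger_gap: 21.2
grip_force: 58.8
```

>>> {"name": "apply_moves", "arguments": {"targets": [[-8, 14, 0, 0, 0, 0, 1], [-16, 26, 0, 0, 0, 0, 1], [-22, 35, 0, 0, 0, 0, 1], [-22, 35, 0, 0, 0, 0, 1], [-22, 35, 0, 0, 0, 0, 1], [-22, 35, 0, 0, 0, 0, 1], [-22, 35, 0, 0, 0, 0, 1], [-22, 35, 0, 0, 0, 0, 1], [-22, 35, 0, 0, 0, 0, 1], [-22, 35, 0, 0, 0, 0, 1], [-12, 20, 0, 0, 0, 0, 1], [-4, 5, 0, 0, 0, 0.11, 1], [0, 0, 0, 0, 0, 0, 1], [0, 0, 0, 0, 0, 0, 1]]}}

```text
time: 8.57
tool_pos: [638.6, 120.6, 358.7]
tcp_rot: [-180.0, -0.1, -174.2]
ft_force: [1.0, -0.1, -1.2]
finger_gap: 21.2
grip_force: 58.8
```

```bash
python3 - <<'E'
from h import *
np.set_printoptions(precision=2,suppress=True)
s=sensors.sense();print({k:s[k] for k in('time','joint_pos','tool_pos','tcp_rot','finger_gap')})
im=snap('wrist','w2');snap('side','s2')
cv2.imwrite('pics/w2b.png',cv2.resize(im,(800,600),interpolation=cv2.INTER_CUBIC)[:,:,::-1])
E
```

```text
{'time': 8.575, 'joint_pos': array([  6.19,  14.68,  63.99,  -0.01, 101.39, -89.6 ]), 'tool_pos': array([638.6 , 120.64, 358.69]), 'tcp_rot': array([-179.99,   -0.06, -174.21]), 'finger_gap': 21.16200743645801}
```

View pics/w2b.png

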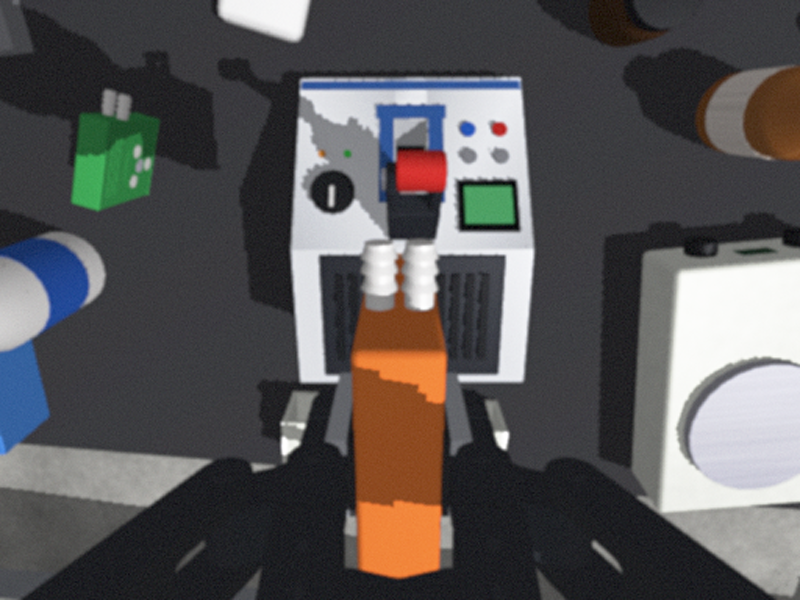

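The wrist view (scaled ×1.5625) shows the whole pump: lip corners (299,80) and (522,80), ridge (291,248) to (535,248). The blue bay frame spans (377–444, 105–200), the red knob is at (421,171), and the held cassette's barbs are at (380,245) and (420,245), pointing to the pump's front.

```bash
cat > edges.py <<'E'
from h import *
def cross(v,thr):  # first upward crossing, subpixel
    i=np.argmax(v>thr); return i-(v[i]-thr)/(v[i]-v[i-1]) if i>0 else np.nan
def fit(a,b):  # robust b=f(a)
    a=np.array(a);b=np.array(b);k=np.isfinite(b);a,b=a[k],b[k]
    for _ in range(5):
        p=np.polyfit(a,b,1);e=abs(b-np.polyval(p,a));k=e<=max(0.4,2*np.median(e));a,b=a[k],b[k]
    return p,len(a)
E
python3 - <<'E'
from edges import *
np.set_printoptions(precision=2,suppress=True)
im,K,T=load('w2'); g=im.max(2).astype(float)
s=1.5625
cols=range(200,328); p,n=fit(list(cols),[40+cross(g[40:70,c],110) for c in cols]);print('lip row at 192,334',np.polyval(p,[192,334]),n)
rows=list(range(58,155));L,nl=fit(rows,[170+cross(g[r,170:230],110) for r in rows]);Rr,nr=fit(rows,[360-cross(g[r,360:300:-1],110) for r in rows])
print('L at 55,155',np.polyval(L,[52,155]),nl,'R',np.polyval(Rr,[52,155]),nr)
def corner(p,L):  # row=p0*c+p1 ; c=L0*r+L1
    c=(L[0]*p[1]+L[1])/(1-L[0]*p[0]); return np.array([c,p[0]*c+p[1]])
cl,cr=corner(p,L),corner(p,Rr)
A,B=onz(K,T,cl,35),onz(K,T,cr,35);print('lip',A,B,np.linalg.norm(A-B),'yaw',np.degrees(np.arctan2(-(A-B)[0]*-1,-(A-B)[1]*-1)))
# back edge of flat top z=121: rows near 380/s=243
cols=list(range(196,206))+list(range(318,334)); b,n=fit(cols,[275-cross(g[275:225:-1,c],110) for c in cols]);print('back row',np.polyval(b,[194,334]),n)
for c in (200,330): print('back pt',onz(K,T,[c,np.polyval(b,c)],121))
# ridge left/right points
for uv in ([291/s,248/s],[535/s,248/s]): print('ridge',onz(K,T,uv,121))
# blue frame
H=cv2.cvtColor(im,cv2.COLOR_RGB2HSV).astype(int)
bl=(H[...,0]>100)&(H[...,0]<125)&(H[...,1]>110)&(H[...,2]>60)
bl[:62]=0;bl[140:]=0;bl[:,:235]=0;bl[:,290:]=0
q=np.argwhere(bl);print('frame rows/cols',q.min(0),q.max(0))
for r in (72,85,100,115): print(r,np.flatnonzero(bl[r]))
print('col263',np.flatnonzero(bl[:,263]))
red=((H[...,0]<6)|(H[...,0]>174))&(H[...,1]>170)&(H[...,2]>90);red[140:]=0;red[95:,:250]=0;red[:,:250]=0;red[:,290:]=0
q=np.argwhere(red);print('knob px',q.mean(0)[::-1],q.min(0),q.max(0))
E
```

```text
lip row at 192,334 [49.31 48.68] 124
L at 55,155 [191.23 185.56] 78 R [333.77 341.54] 97
lip [538.82  28.09  35.  ] [519.52 209.51  35.  ] 182.44464771944195 yaw 173.92786819371864
back row [243.89 244.83] 9
back pt [770.1   63.71 121.  ]
back pt [754.57 227.95 121.  ]
ridge [660.54  42.34 121.  ]
ridge [642.11 222.72 121.  ]
frame rows/cols [ 67 241] [128 283]
72 [242 243 244 245 246 247 248 249 250 251 252 253 254 255 256 257 258 259
 260 261 262 263 264 265 266 267 268 269 270 271 272 273 274 275 276 277
 278 279 280 281 282 283]
85 [243 244 245 246 247 248 249 250 275 276 277 278 279 280 281 282]
100 [243 244 245 246 247 248 249 250]
115 []
col263 [68 69 70 71 72 73 74]
knob px [268.75 108.95] [ 96 253] [122 284]
```

```bash
python3 - <<'E'
from edges import *
np.set_printoptions(precision=2,suppress=True)
im,K,T=load('w2')
yaw=np.radians(6.2); Rp=(R.from_euler('z',yaw)*R.from_euler('y',-35,degrees=True)).as_matrix()
o=np.array([591.0,126.3,78.]); n=Rp[:,2]; print(Rp)
def pan(uv):
    c,d=ray(K,T,uv); p=c+d*((o-c)@n)/(d@n); return Rp.T@(p-o)
for nm,uv in dict(frontout=(263,67.5-.0),frontin=(263,74.6),L_out=(241.6,72),R_out=(283.5,72),Lin85=(250.6,85),Rin85=(274.6,85),Lout85=(242.6,85),Rout85=(282.5,85),backL=(246,128.5)).items(): print(nm,pan(uv))
s=1.5625
print('backframe L corner',pan((379/s,202/s)))
# knob: both views
H=cv2.cvtColor(im,cv2.COLOR_RGB2HSV).astype(int)
ims,Ks,Ts=load('s2');Hs=cv2.cvtColor(ims,cv2.COLOR_RGB2HSV).astype(int)
red=lambda H:(((H[...,0]<6)|(H[...,0]>174))&(H[...,1]>170)&(H[...,2]>90)).astype(np.uint8)
m=red(Hs);m[:,:230]=0;m[:,262:]=0;m[:115]=0;m[160:]=0;q=np.argwhere(m);print(len(q),q.mean(0)[::-1])
k,e=meet(ray(Ks,Ts,q.mean(0)[::-1]),ray(K,T,(421/s,171/s)));print('knob',k,e,'panel',Rp.T@(k-o))
im0,K0,T0=load('top0')
k,e=meet(ray(Ks,Ts,(244.3,135.4)),ray(K,T,(421/s,171/s)),ray(K0,T0,(215.8,179.7)));print('knob',k,e,'panel',Rp.T@(k-o))
piv=np.array([50,0,62]);d=Rp.T@(k-o)-piv;print(np.hypot(d[0],d[2]),np.arctan2(d[2],-d[0]))
# held cassette: top-face points in the wrist picture
tp=sensors.sense()
print('camera pose in tool',)
t=R.from_euler('xyz',tp['tcp_rot'],degrees=True).as_matrix()
for uv in ((353/s,351/s),(446/s,351/s),(400/s,243/s)): 
    c,d=ray(K,T,uv);print('ray in tool',t.T@(c-tp['tool_pos']),t.T@d)
E
```

```text
[[ 0.81 -0.11 -0.57]
 [ 0.09  0.99 -0.06]
 [ 0.57  0.    0.82]]
frontout [-48.55  -0.37  -0.  ]
frontin [-38.24  -0.49  -0.  ]
L_out [-42.21 -27.36  -0.  ]
R_out [-41.8   25.32  -0.  ]
Lin85 [-23.51 -16.07  -0.  ]
Rin85 [-23.28  13.74  -0.  ]
Lout85 [-23.58 -26.01  -0.  ]
Rout85 [-23.21  23.55   0.  ]
backL [ 35.59 -21.68  -0.  ]
backframe L corner [ 36.58 -25.78  -0.  ]
23 [244.22 135.3 ]
knob [579.33 124.13 266.42] [0.6681797654346376, 0.6681797654346319] panel [ 98.38  -0.9  161.14]
knob [579.47 124.87 265.59] [0.5558907185997061, 0.9066948113311537, 0.7213421152704479] panel [ 98.08  -0.17 160.32]
109.45298574593538 2.0256381331915367
camera pose in tool
ray in tool [  83.54   -0.59 -142.84] [-0.43 -0.08  0.9 ]
ray in tool [  83.54   -0.59 -142.84] [-0.43  0.09  0.9 ]
ray in tool [  83.54   -0.59 -142.84] [-0.24  0.    0.97]
```

>>> {"name": "apply_moves", "arguments": {"targets": [[15, 0.6, 0, 0, 0, 0, 1], [30, 0.6, 0, 0, 0, 0, 1], [35, 0.6, 5, 0, 0, 0, 1], [35, 0.6, 5, 0, 0, 0, 1], [25, 0.6, 10, 0, 0, 0, 1], [10, 0, 10, 0, -0.05, 0, 1], [0, 0, 0, 0, -0.1, 0, 1], [0, 0, 0, 0, -0.12, 0, 1], [0, 0, 0, 0, -0.12, 0, 1], [0, 0, 0, 0, -0.12, 0, 1], [0, 0, 0, 0, -0.1, 0, 1], [0, 0, 0, 0, 0, 0, 1], [0, 0, 0, 0, 0, 0, 1]]}}

```text
time: 10.3
tool_pos: [489.4, 108.9, 330.2]
tcp_rot: [-180.0, 34.9, -174.3]
ft_force: [-0.4, 0.1, -1.9]
finger_gap: 21.3
grip_force: 58.9
```

```bash
cat > goal.py <<'E'
from edges import *
np.set_printoptions(precision=2,suppress=True)
yaw=6.2; Rp=(R.from_euler('z',yaw,degrees=True)*R.from_euler('y',-35,degrees=True)).as_matrix()
mouth=np.array([591.5,125.3,78.3])
Rt=Rp@np.diag([-1,1,-1.])
def delta(p,Rg=Rt):
    s=sensors.sense(); t=R.from_euler('xyz',s['tcp_rot'],degrees=True).as_matrix()
    return t.T@(p-s['tool_pos']), R.from_matrix(t.T@Rg).as_rotvec(), s
def tgt(x,y,z): return mouth+Rp@np.array([x,y,z])   # TCP in panel frame, from mouth
E
python3 - <<'E'
from goal import *
# cassette front-top edge in w2
im,K,T=load('w2');print(im[215:236,245,0],im[215:236,265,0])
d,w,s=delta(tgt(-3.5,0,57.4+60));print(d,w,s['joint_pos'],s['tool_pos'],tgt(-3.5,0,117.4),s['finger_gap'])
E
```

```text
[126 123 123 124 129 124 125 131 140 168 189 207 219 228 234 238 240 241
 240 240 240] [124 122 126 124 125 128 122 128 141 162 190 210 220 228 235 241 242 242
 241 242 242]
[ 63.25   5.62 148.17] [-0.01 -0.   -0.01] [  7.43 -45.6  123.8   -1.11  66.88 -88.14] [489.42 108.91 330.16] [521.71 117.72 172.46] 21.31182485779817
```

>>> {"name": "apply_moves", "arguments": {"targets": [[4, 0.6, 10, -0.01, 0, -0.01, 1], [8, 0.8, 20, 0, 0, 0, 1], [8, 0.8, 20, 0, 0, 0, 1], [8, 0.8, 20, 0, 0, 0, 1], [8, 0.8, 20, 0, 0, 0, 1], [8, 0.8, 20, 0, 0, 0, 1], [8, 0.6, 18, 0, 0, 0, 1], [8, 0.6, 14, 0, 0, 0, 1], [3, 0, 6, 0, 0, 0, 1], [0, 0, 0, 0, 0, 0, 1], [0, 0, 0, 0, 0, 0, 1]]}}

```text
time: 11.68
tool_pos: [522.1, 119.0, 172.8]
tcp_rot: [179.8, 35.0, -173.6]
ft_force: [0.2, 0.3, -1.1]
finger_gap: 21.0
grip_force: 59.0
```

```bash
python3 - <<'E'
from goal import *
d,w,s=delta(tgt(-3.5,0,57.4+60));print(d,w,s['joint_pos'],s['tool_pos'],s['tcp_rot'],s['finger_gap'])
im=snap('wrist','w3');ims=snap('side','s3')
a=cv2.resize(im,(512,384));b=cv2.resize(ims[125:225,200:320],(288,240),interpolation=cv2.INTER_CUBIC)
c=np.zeros((384,800,3),np.uint8);c[:,:512]=a;c[:240,512:]=b
cv2.imwrite('pics/c3.png',c[:,:,::-1])
E
```

```text
[ 0.66 -1.25 -0.04] [0. 0. 0.] [  7.79 -35.15 134.24  -0.88  45.91 -88.23] [522.12 119.03 172.81] [ 179.83   35.   -173.62] 21.04891780894377
```

View pics/c3.png

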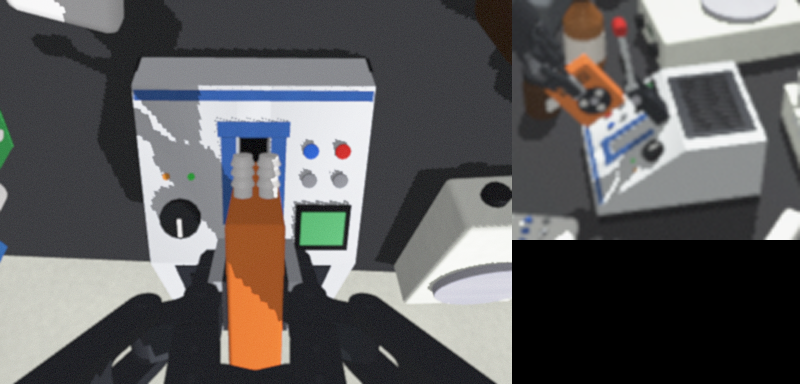

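The bay frame is square in view (218–290, front edge rows 122–137). The cassette and barbs are centred over it at about col 255, and nothing is touching. Now refining the bay centre from this closer view.

```bash
python3 - <<'E'
from goal import *
im,K,T=load('w3'); n=Rp[:,2]
def pan(uv,h=0):
    c,d=ray(K,T,uv); p=c+d*((mouth+n*h-c)@n)/(d@n); return Rp.T@(p-mouth)
H=cv2.cvtColor(im,cv2.COLOR_RGB2HSV).astype(int)
bl=(H[...,0]>100)&(H[...,0]<125)&(H[...,1]>110)&(H[...,2]>60)
for r in (128,132,142,146,150):
    x=np.flatnonzero(bl[r,205:300])+205; gaps=np.flatnonzero(np.diff(x)>3)
    e=[x[0]-.5]+[v for g in gaps for v in (x[g]+.5,x[g+1]-.5)]+[x[-1]+.5]
    print(r,e,[float(pan((u,r))[1].round(2)) for u in e],pan((e[0],r))[0].round(1))
for c in (225,250,258,282):
    y=np.flatnonzero(bl[110:200,c])+110; k=np.flatnonzero(np.diff(y)>2); y1=y[:k[0]+1] if len(k) else y
    print(c,y1[0],y1[-1],pan((c,y1[0]-.5))[0],pan((c,y1[-1]+.5))[0])
print('dark bay',im[136:156,256].max(1), [pan((256,r))[0].round(1) for r in (138,140,142)])
print(im[145,236:280].max(1))
# lip & cassette top-front edge
print('casette top front edge (top at h=60+92=152 expected x=-35)',im[210:232,256,0])
for r in (220,222,224): print(r,pan((256,r),152))
row=im[240,215:300].astype(int);o=np.flatnonzero((row[:,0]-row[:,2])>60)+215;print('top-face sides',o[0],o[-1],pan((o[0]-.5,240),152),pan((o[-1]+.5,240),152))
E
```

```text
128 [np.float64(217.5), np.float64(288.5)] [-27.41, 27.21] -43.7
132 [np.float64(217.5), np.float64(288.5)] [-27.51, 27.32] -40.6
142 [np.float64(221.5), np.float64(234.5), np.float64(271.5), np.float64(285.5)] [-24.65, -14.52, 14.34, 25.26] -32.8
146 [np.float64(221.5), np.float64(234.5), np.float64(271.5), np.float64(284.5)] [-24.74, -14.57, 14.4, 24.58] -29.6
150 [np.float64(221.5), np.float64(234.5), np.float64(271.5), np.float64(285.5)] [-24.84, -14.63, 14.46, 25.47] -26.4
225 122 199 -48.654584703252596 15.275259085668118
250 123 138 -47.94107304765392 -35.590807036962424
258 122 138 -48.71503842351962 -35.60398460370122
282 122 199 -48.75904537351171 15.22617011408012
dark bay [160 126  65  26  18  25  24  12  20  19  24  10  20  17  11  15  18  15
  16   2] [np.float64(-36.0), np.float64(-34.4), np.float64(-32.8)]
[199 207 184 129  71  24  17   7  24  20  13  25  16  24   7  18  20  13
  21  14  19  20   6  16  18  20  11  17  13  18  52  92 120 153 179 181
 174 171 174 168 176 170 176 173]
casette top front edge (top at h=60+92=152 expected x=-35) [144 139 141 140 142 138 139 141 141 140 143 138 140 144 146 153 159 160
 159 158 162 160]
220 [-36.27   0.83 152.  ]
222 [-35.49   0.83 152.  ]
224 [-34.72   0.84 152.  ]
top-face sides 226 284 [-28.4  -10.07 152.  ] [-28.41  11.09 152.  ]
```

>>> {"name": "apply_moves", "arguments": {"targets": [[0.2, -0.7, 10, 0, 0, 0, 1], [0, 0, 15, 0, 0, 0, 1], [0, 0, 15, 0, 0, 0, 1], [0, 0, 10, 0, 0, 0, 1], [0, 0, 6, 0, 0, 0, 1], [0, 0, 4, 0, 0, 0, 1], [0, 0, 3, 0, 0, 0, 1], [0, 0, 3, 0, 0, 0, 1], [0, 0, 3, 0, 0, 0, 1], [0, 0, 3, 0, 0, 0, 1]]}}

```text
time: 13.02
tool_pos: [562.7, 123.2, 112.8]
tcp_rot: [179.8, 35.0, -173.6]
ft_force: [0.2, -0.1, -2.2]
finger_gap: 21.1
grip_force: 59.0
```

```bash
python3 - <<'E'
from goal import *
d,w,s=delta(tgt(-3.5,0,17.4));print(d,w,s['joint_pos'],s['ft_force'],Rp.T@s['ft_force'],s['wrist_torque'],s['finger_gap'])
E
```

```text
[-0.36 -1.12 27.45] [ 0. -0.  0.] [  7.57 -20.97 131.41  -0.89  34.59 -88.3 ] [ 0.2  -0.09 -2.25] [-1.14 -0.11 -1.95] [ 0.    0.51 -0.08] 21.148193513700683
```

>>> {"name": "apply_moves", "arguments": {"targets": [[0, 0, 4, 0, 0, 0, 1], [0, 0, 4, 0, 0, 0, 1], [0, 0, 4, 0, 0, 0, 1], [0, 0, 4, 0, 0, 0, 1], [0, 0, 4, 0, 0, 0, 1], [0, 0, 3, 0, 0, 0, 1], [0, 0, 2, 0, 0, 0, 1], [0, 0, 0, 0, 0, 0, 1]]}}

```text
time: 14.02
tool_pos: [576.7, 124.8, 92.1]
tcp_rot: [179.8, 34.9, -173.6]
ft_force: [0.8, -0.1, -2.2]
finger_gap: 21.1
grip_force: 59.0
```

```bash
python3 - <<'E'
from goal import *
d,w,s=delta(tgt(-3.5,0,17.4));print(d,w,s['ft_force'],Rp.T@s['ft_force'],s['wrist_torque'],s['finger_gap'])
E
```

```text
[-0.69 -1.07  2.39] [ 0. -0.  0.] [ 0.78 -0.11 -2.16] [-0.61 -0.2  -2.21] [-0.08  0.45  0.02] 21.09967321361888
```

>>> {"name": "apply_moves", "arguments": {"targets": [[0, 0, 1, 0, 0, 0, 1], [0, 0, 1, 0, 0, 0, 1], [0, 0, 1, 0, 0, 0, 1], [0, 0, 0, 0, 0, 0, 1]]}}

```text
time: 14.52
tool_pos: [578.2, 125.1, 90.7]
tcp_rot: [179.8, 34.9, -173.6]
ft_force: [-25.5, -3.5, 20.1]
finger_gap: 21.5
grip_force: 63.6
```

>>> {"name": "apply_moves", "arguments": {"targets": [[0, 0, -0.5, 0, 0, 0, 0.4], [0, 0, 0, 0, 0, 0, 0.4], [0, 0, 0, 0, 0, 0, 0.4], [0, 0, 0, 0, 0, 0, 0.4], [0, 0, -8, 0, 0, 0, 0.4], [0, 0, -15, 0, 0, 0, 0.4], [0, 0, -20, 0, 0, 0, 0.4], [0, 0, -25, 0, 0, 0, 0.4], [0, 0, -25, 0, 0, 0, 0.4], [0, 0, -20, 0, 0, 0, 0.4], [0, 0, -10, 0, 0, 0, 0.4], [0, 0, 0, 0, 0, 0, 0.4], [0, 0, 0, 0, 0, 0, 0.4]]}}

```text
time: 16.15
tool_pos: [508.0, 116.7, 190.2]
tcp_rot: [179.8, 34.9, -173.6]
ft_force: [-0.1, 0.9, -0.6]
finger_gap: 51.2
grip_force: 0.0
```

```bash
python3 - <<'E'
from goal import *
d,w,s=delta(tgt(97.8,0.5,139.5));print(d,w,s['joint_pos'],s['ft_force'],s['finger_gap'],Rp.T@(s['tool_pos']-mouth))
im=snap('wrist','w4');ims=snap('side','s4')
a=cv2.resize(im,(512,384));b=cv2.resize(ims[125:225,200:320],(288,240),interpolation=cv2.INTER_CUBIC)
c=np.zeros((384,800,3),np.uint8);c[:,:512]=a;c[:240,512:]=b
cv2.imwrite('pics/c4.png',c[:,:,::-1])
E
```

```text
[-102.38   -0.24    0.15] [ 0. -0.  0.] [  7.72 -39.49 134.9   -0.78  49.7  -88.4 ] [-0.12  0.95 -0.59] 51.155532423233815 [ -4.58   0.47 139.84]
```

View pics/c4.png

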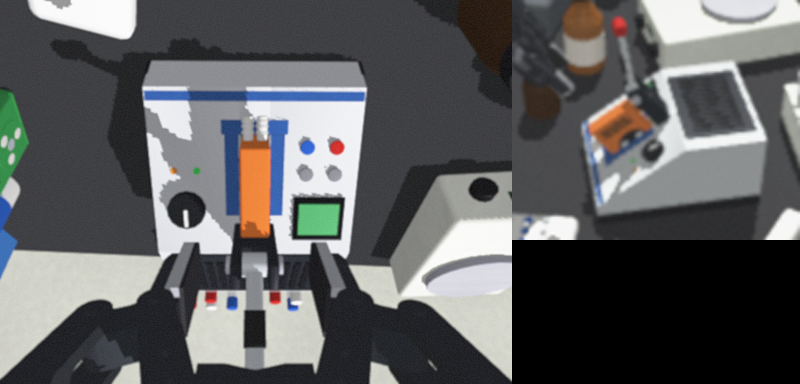

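The wrist view shows the cassette seated in the bay, barbs to the front (256,128), and the lever centred between the open fingers at col 254. Next, straddle the knob and pinch it.

>>> {"name": "apply_moves", "arguments": {"targets": [[-10, 0, 0, 0, 0, 0, 0.4], [-20, 0, 0, 0, 0, 0, 0.4], [-20, 0, 0, 0, 0, 0, 0.4], [-20, 0, 0, 0, 0, 0, 0.4], [-20, 0, 0, 0, 0, 0, 0.4], [-12, 0, 0, 0, 0, 0, 0.4], [0, 0, 0, 0, 0, 0, 0.4], [0, 0, 0, 0, 0, 0, 1], [0, 0, 0, 0, 0, 0, 1], [0, 0, 0, 0, 0, 0, 1], [0, 0, 0, 0, 0, 0, 1], [0, 0, 0, 0, 0, 0, 1]], "force": 25}}

```text
time: 17.75
tool_pos: [590.7, 125.9, 248.7]
tcp_rot: [179.8, 34.9, -173.6]
ft_force: [-0.9, -1.1, -2.1]
finger_gap: 21.6
grip_force: 27.9
```

```bash
python3 - <<'E'
from goal import *
d,w,s=delta(tgt(97.8,0.5,139.5));print(d,w,s['joint_pos'],s['ft_force'],s['finger_gap'],s['grip_force'],Rp.T@(s['tool_pos']-mouth))
q0=2.03
p=np.array([[-108*np.cos(q),108*np.sin(q)] for q in np.linspace(q0,0,26)]);print(np.c_[np.linspace(q0,0,26)[1:],-np.diff(p,axis=0)])
E
```

```text
[-0.62 -0.19  0.48] [ 0. -0.  0.] [  7.43 -24.51 119.13  -0.57  50.52 -88.78] [-0.89 -1.15 -2.07] 21.63130900267267 27.87666141986847 [ 97.18   0.68 139.98]
[[ 1.95  8.01 -3.56]
 [ 1.87  8.27 -2.9 ]
 [ 1.79  8.48 -2.22]
 [ 1.71  8.63 -1.53]
 [ 1.62  8.73 -0.82]
 [ 1.54  8.77 -0.11]
 [ 1.46  8.75  0.6 ]
 [ 1.38  8.67  1.31]
 [ 1.3   8.53  2.01]
 [ 1.22  8.34  2.69]
 [ 1.14  8.1   3.36]
 [ 1.06  7.8   4.01]
 [ 0.97  7.45  4.63]
 [ 0.89  7.05  5.21]
 [ 0.81  6.6   5.77]
 [ 0.73  6.11  6.29]
 [ 0.65  5.58  6.76]
 [ 0.57  5.02  7.19]
 [ 0.49  4.42  7.57]
 [ 0.41  3.79  7.91]
 [ 0.32  3.13  8.19]
 [ 0.24  2.46  8.42]
 [ 0.16  1.77  8.59]
 [ 0.08  1.07  8.7 ]
 [ 0.    0.36  8.76]]
```

>>> {"name": "apply_moves", "arguments": {"targets": [[8, 0, -3.6, 0, 0, 0, 1], [8.3, 0, -2.9, 0, 0, 0, 1], [8.5, 0, -2.2, 0, 0, 0, 1], [8.6, 0, -1.5, 0, 0, 0, 1], [8.7, 0, -0.8, 0, 0, 0, 1], [8.8, 0, -0.1, 0, 0, 0, 1], [8.8, 0, 0.6, 0, 0, 0, 1], [8.7, 0, 1.3, 0, 0, 0, 1], [8.5, 0, 2, 0, 0, 0, 1], [8.3, 0, 2.7, 0, 0, 0, 1]]}}

```text
time: 19.0
tool_pos: [519.4, 118.3, 205.6]
tcp_rot: [179.8, 35.1, -173.6]
ft_force: [-2.9, 0.8, 5.9]
finger_gap: 21.5
grip_force: 28.9
```

>>> {"name": "apply_moves", "arguments": {"targets": [[8.1, 0, 3.4, 0, 0, 0, 1], [7.8, 0, 4, 0, 0, 0, 1], [7.5, 0, 4.6, 0, 0, 0, 1], [7, 0, 5.2, 0, 0, 0, 1], [6.6, 0, 5.8, 0, 0, 0, 1], [6.1, 0, 6.3, 0, 0, 0, 1], [5.6, 0, 6.8, 0, 0, 0, 1], [5, 0, 7.2, 0, 0, 0, 1], [4.4, 0, 7.6, 0, 0, 0, 1], [3.8, 0, 7.9, 0, 0, 0, 1], [3.1, 0, 8.2, 0, 0, 0, 1], [2.5, 0, 8.4, 0, 0, 0, 1]]}}

```text
time: 20.5
tool_pos: [506.3, 117.0, 102.5]
tcp_rot: [179.8, 34.8, -173.6]
ft_force: [-3.4, 1.7, 1.8]
finger_gap: 21.4
grip_force: 34.2
```

```bash
python3 - <<'E'
from goal import *
d,w,s=delta(tgt(-58,0.5,43));print(d,w,s['joint_pos'],Rp.T@s['ft_force'],s['finger_gap'],s['grip_force'],Rp.T@(s['tool_pos']-mouth))
E
```

```text
[ 1.67 -0.55 25.99] [ 0.01 -0.    0.  ] [  7.79 -32.72 140.39  -1.01  37.5  -88.06] [-1.61  2.1   3.31] 21.39377089633933 34.21869993209839 [-56.25   0.92  68.99]
```

>>> {"name": "apply_moves", "arguments": {"targets": [[2.5, 0, 3, 0, 0.1, 0, 1], [2.5, 0, 4, 0, 0.1, 0, 1]]}}

```text
time: 20.75
tool_pos: [504.4, 116.7, 93.3]
tcp_rot: [179.8, 23.1, -173.6]
ft_force: [-7.2, 0.6, 1.4]
finger_gap: 21.4
grip_force: 35.0
```

```bash
python3 - <<'E'
from goal import *
d,w,s=delta(tgt(-58,0.5,43));t=R.from_euler('xyz',s['tcp_rot'],degrees=True).as_matrix()
print(s['joint_pos'],Rp.T@s['ft_force'],s['finger_gap'],s['grip_force'],Rp.T@(s['tool_pos']-19*t[:,2]-mouth))
g=mouth+Rp@np.array([-58,0.3,62]);print(t.T@(g-(s['tool_pos']-19*t[:,2])))
E
```

```text
[  7.55 -21.14 129.57  -0.37  48.5  -88.72] [-5.04  1.34  5.19] 21.424883749174246 35.01002848148346 [-59.15   0.82  81.11]
[-5.07 -0.62 18.46]
```

>>> {"name": "apply_moves", "arguments": {"targets": [[-1.3, 0, 5, 0, 0, 0, 1], [-1.5, 0, 5, 0, 0, 0, 1], [-1.5, 0, 5, 0, 0, 0, 1], [-0.8, 0, 3.5, 0, 0, 0, 1], [0, 0, 1, 0, 0, 0, 1], [0, 0, 0, 0, 0, 0, 1]]}}

```text
time: 21.5
tool_pos: [515.6, 118.0, 76.0]
tcp_rot: [179.8, 23.1, -173.6]
ft_force: [-6.4, -0.8, -2.4]
finger_gap: 21.6
grip_force: 35.1
```

```bash
python3 - <<'E'
from goal import *
s=sensors.sense();t=R.from_euler('xyz',s['tcp_rot'],degrees=True).as_matrix()
print(s['joint_pos'],Rp.T@s['ft_force'],s['finger_gap'],s['grip_force'],Rp.T@(s['tool_pos']-19*t[:,2]-mouth))
E
```

```text
[  7.52 -17.2  128.57  -0.39  45.56 -88.72] [-6.66 -0.06  1.71] 21.576299387473426 35.10723888874054 [-59.81   0.81  60.41]
```

>>> {"name": "apply_moves", "arguments": {"targets": [[0, 0, 0, 0, 0, 0, 0.5], [0, 0, 0, 0, 0, 0, 0.5], [0, 0, 0, 0, 0, 0, 0.5], [0, 0, -8, 0, 0, 0, 0.5], [0, 0, -15, 0, 0, 0, 0.5], [0, 0, -20, 0, 0, 0, 0.5], [0, 0, -17, 0, 0, 0, 0.5], [0, 0, 0, 0, 0, 0, 1], [0, 0, 0, 0, 0, 0, 1], [0, 0, 0, 0, 0, 0, 1], [0, 0, 0, 0, 0, 0, 1]]}}

```text
time: 22.88
tool_pos: [494.9, 115.4, 133.6]
tcp_rot: [179.8, 23.4, -173.6]
ft_force: [0.3, -0.3, -0.4]
finger_gap: -0.1
grip_force: 0.0
```

```bash
python3 - <<'E'
from goal import *
s=sensors.sense();t=R.from_euler('xyz',s['tcp_rot'],degrees=True).as_matrix()
print(s['joint_pos'],s['finger_gap'],Rp.T@(s['tool_pos']-mouth))
g=mouth+Rp@np.array([-58,0.3,71]);print('to knob top',t.T@(g-s['tool_pos']))
im=snap('wrist','w5');ims=snap('side','s5')
H=cv2.cvtColor(ims,cv2.COLOR_RGB2HSV).astype(int)
a=cv2.resize(im,(400,300));b=cv2.resize(ims[145:225,220:320],(400,320),interpolation=cv2.INTER_CUBIC)
c=np.zeros((320,800,3),np.uint8);c[:300,:400]=a;c[:,400:]=b
cv2.imwrite('pics/c5.png',c[:,:,::-1])
E
```

```text
[  7.55 -26.79 129.21  -0.37  54.17 -88.74] -0.1457596951103465 [-47.83   0.55 101.01]
to knob top [ 3.93 -0.37 31.44]
```

View pics/c5.png

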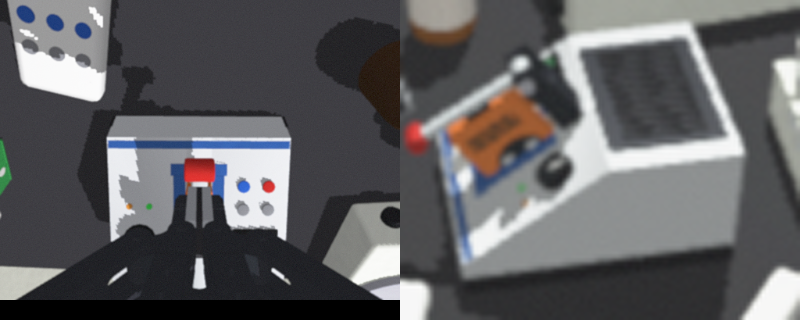

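The side view shows the lever lying parallel to the panel over the seated cassette. The knob is at (200,172) in the wrist view. I'll press on the knob's top to make sure it is shut.

>>> {"name": "apply_moves", "arguments": {"targets": [[3, -0.3, 8, 0, 0, 0, 1], [1, 0, 12, 0, 0, 0, 1], [0, 0, 7, 0, 0, 0, 1], [0, 0, 3, 0, 0, 0, 1], [0, 0, 2, 0, 0, 0, 1], [0, 0, 1, 0, 0, 0, 1], [0, 0, 0, 0, 0, 0, 1]]}}

```text
time: 23.85
tool_pos: [504.3, 116.3, 103.1]
tcp_rot: [179.9, 23.4, -173.6]
ft_force: [-13.4, -1.1, 10.8]
finger_gap: -0.1
grip_force: 7.7
```

>>> {"name": "apply_moves", "arguments": {"targets": [[0, 0, 1, 0, 0, 0, 1], [0, 0, 0.5, 0, 0, 0, 1], [0, 0, 0, 0, 0, 0, 1]]}}

```text
time: 24.22
tool_pos: [504.7, 116.3, 102.5]
tcp_rot: [179.9, 23.4, -173.6]
ft_force: [-26.0, -4.5, 24.3]
finger_gap: -0.2
grip_force: 16.4
```

```bash
python3 - <<'E'
from goal import *
s=sensors.sense();print(Rp.T@(s['tool_pos']-mouth),Rp.T@s['ft_force'])
E
```

```text
[-57.6    0.46  69.86] [-7.62 -1.7  34.97]
```

>>> {"name": "apply_moves", "arguments": {"targets": [[0, 0, -5, 0, 0, 0, 1], [0, 0, -20, 0, 0, 0, 1], [0, 0, -30, 0, 0, 0, 1], [20, 0, -30, 0, 0, 0, 1], [20, 0, -10, 0, 0, 0, 1], [0, 0, 0, 0, 0, 0, 1], [0, 0, 0, 0, 0, 0, 1]]}}

```text
time: 25.1
tool_pos: [431.8, 107.8, 172.7]
tcp_rot: [179.8, 23.6, -173.6]
ft_force: [-0.3, -0.6, -0.6]
finger_gap: 0.2
grip_force: 0.0
```

```bash
python3 - <<'E'
from goal import *
im=snap('wrist','w6');ims=snap('side','s6');n=Rp[:,2];s=sensors.sense();print(s['time'],s['joint_pos'],s['ft_force'])
_,K,T=load('w6');_,Ks,Ts=load('s6')
red=lambda im:(lambda H:(((H[...,0]<6)|(H[...,0]>174))&(H[...,1]>170)&(H[...,2]>90)).astype(np.uint8))(cv2.cvtColor(im,cv2.COLOR_RGB2HSV).astype(int))
def blob(m,near):
    k,l,st,c=cv2.connectedComponentsWithStats(m);c=[(np.hypot(*(c[i]-near)),st[i],c[i]) for i in range(1,k) if st[i][4]>8];b=min(c,key=lambda t:t[0]);print(b);return b[2]
kn=mouth+Rp@np.array([-58,0,62.])
k,e=meet(ray(K,T,blob(red(im),proj(K,T,kn))),ray(Ks,Ts,blob(red(ims),proj(Ks,Ts,kn))))
print(k,e,'panel',Rp.T@(k-mouth),'q',np.arctan2((Rp.T@(k-mouth))[2]-62,50-(Rp.T@(k-mouth))[0]))
c=np.zeros((384,800,3),np.uint8);c[:,:512]=im;c[:230,512:]=cv2.resize(ims[145:225,220:320],(288,230),interpolation=cv2.INTER_CUBIC)
cv2.imwrite('pics/c6.png',c[:,:,::-1])
E
```

```text
25.2 [  7.71 -43.56 135.34  -0.4   64.75 -88.64] [-0.78  0.58  0.65]
(np.float64(1.8973836368004902), array([242, 223,  27,  17, 389], dtype=int32), array([254.86, 230.67]))
(np.float64(0.9351042399334181), array([223, 178,   4,   6,  15], dtype=int32), array([224.27, 180.47]))
[506.17 115.79  95.6 ] [0.5256945106304977, 0.5256945106305133] panel [-60.41  -0.24  63.42] q 0.012845403434333182
```

View pics/c6.png

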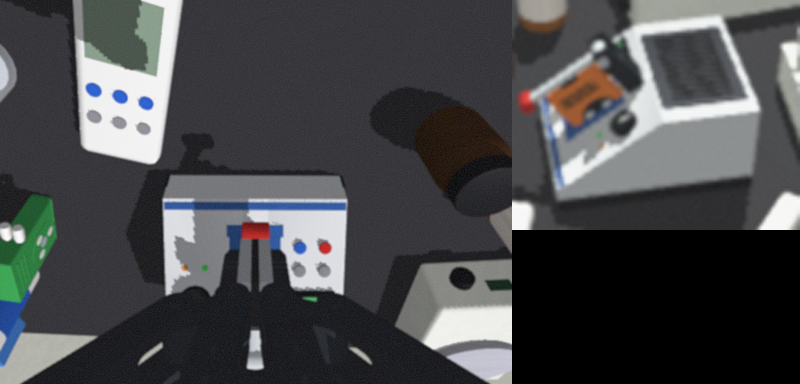

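The view shows the lever shut over the cassette (knob triangulated at q ≈ 0.01, firm stop at 35 N), with the gripper clear.

```bash
python3 -c "
from h import *
print(r.hand_in())"
```

```text
the job is handed in; nothing more can be done
None
```

The orange cassette is seated in the bay with its barbs to the front, the lever is shut over it (about 0.01 rad by camera), and the job is handed in at about 25 s of the 64 s allowed; the hand-in gave no verdict.

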